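# Release the locked tray of a culture-jar warmer with the release pin

### The job

The jar warmer has lost power and its tray of culture jars is locked shut. Take the release pin from its stand, feel with it down the slot in the warmer's top for the hidden spring catch, and press the catch until the tray springs out, without forcing the pin against anything solid. Then put the pin back in its stand, hanging upright by its collar, and leave the glassware and forceps where they are.

Things in the scene. Friction and masses are not known exactly. Their poses are not given: they have to be found in the camera images.
- warmer: jar warmer, fixed: a white sheet-metal box 220 mm deep (x) x 200 mm wide (y) x 150 mm high, with a slot in its flat top and a tray front with a small lip on its -x face (towards the robot). Origin at the centre of its underside, on the bench; x points to its back, y along the slot, z up.
- slot (a point): centre of the access slot, level with the warmer's top face (150 mm above the bench); axes as warmer. The slot is 72 mm long along y, 16 mm wide along x: a straight-walled well. Its bottom is a rigid black ledge 38 mm below the top face, but for one 28 mm long gap in which the spring catch (latch) stands, hard to see. Press on the ledge and nothing gives; the catch gives.
- latch (a joint): how far the spring catch is pressed straight down: 0 at rest, 0.014 m at its stop, springs back; 4 N to start, 9 N at the stop; frees the tray about 10 mm down. Flat top, 16 mm along the slot, 36 mm below the warmer's top face at rest, in the middle of the slot's width and of the gap in the ledge; its centre lies anywhere up to 26 mm either side of the slot's centre along the slot.
- tray (a joint): how far the tray has come out of the warmer towards -x of the warmer, 0 locked shut to 0.085 m fully out; when freed its own spring drives it all the way out in about a second.
- tray_front (a point): front edge, at mid width, of the lip on the tray front, 82 mm above the bench.
- pin: release pin, 155 mm, about 0.12 kg: round steel shaft 8 mm in diameter, 85 mm long; then a collar 28 mm in diameter, 6 mm thick; then a black square handle 20 x 20 mm, 64 mm long (91 to 155 mm from the tip). Origin at the centre of the shaft's tip, z from tip towards handle, x and y square to the handle's flats. Starts hanging in the stand.
- stand: pin stand, fixed: white plastic frame on a 90 x 90 mm base, 100 mm high, open on two sides. Origin at the centre of its underside.
- stand_hole (a point): centre of the mouth of the stand's hole, on its 80 x 80 mm top face, 100 mm above the bench. Round vertical hole 18 mm in diameter through a 10 mm top plate. The pin hangs in it with its collar on the top face and its tip 85 mm below that face.
- open_jar: bystander: empty open glass jar, 90 mm in diameter, 90 mm high, origin under its centre; leave it alone.
- jar_a: bystander: lidded glass jar, 90 mm in diameter, 85 mm high, origin under its centre; leave it alone.
- jar_b: bystander: lidded glass jar like jar_a; leave it alone.
- beaker: bystander: empty beaker, 72 mm in diameter, 100 mm high; leave it alone.
- dishes: bystander: stack of four glass dishes, 90 mm in diameter, 55 mm high; leave it alone.
- forceps: bystander: steel forceps 130 mm long lying flat; leave it alone.
There are look-alikes about, which are no part of the job. Of the things that look like the pin, the larger one is meant. What is shaped like the stand but yellow is not meant.

How it is judged:
By the outcome, as a careful person would: the job done as asked, in the order asked, and still so for the second after the job is handed in, with the robot touching nothing.
It also fails if it takes over 51 s, if anything falls off the work surface, if the arm or the gripper's body presses on something with over 40 N, if the wrist force passes 120 N, or if a joint passes its speed limit or range.

### The arm

A 6-joint arm with a two-finger parallel gripper is mounted at the origin on the work surface. World frame = base frame: x ahead of the robot, y to its left, z up, the work surface at z = 0. Lengths are in m, angles in rad, forces in N, time in s.
With the tool pointing down it reaches from about 0.275 to 0.975 m from the base axis. Payload 8.4 kg.
Tool frame: the origin (TCP) lies between the finger pads; the fingertips stand 25 mm ahead of it and the grasp point (between the pads) lies 6 mm ahead of it; z points along the fingers, y is the line along which they close (so a half turn about z gives the same grasp; the last joint's range is limited). The gripper opens to 92 mm and grips with 3 to 60 N. Pads are 20 mm wide; open, the fingers measure 128 mm over their backs; the gripper's body (75 mm by 189 mm) begins 69 mm behind the grasp point.
Start: joints at [-1.342, 0.353, 1.633, -0, 1.155, -0.002], TCP at [0.143, -0.608, 0.24] pointing down, gripper open.
Joint ranges: [-2.63, 2.63], [-0.92, 2.1], [0.06, 2.66], [-1.3, 4.44], [0, 2.69], [-3.02, 3.02]. Speed limits (rad/s): [2.22, 2.22, 2.79, 3.14, 3.14, 3.14].

### API

Orientations are given as a unit quaternion [w, x, y, z].
In Python, from rig import r, vision, job gives the robot as it stands.
- The arm moves only by the tool servo_tool, never from a script. Its argument "moves" is one flat list of numbers, 7 for each row, row after row: the shift along the tool's x, y, z in m, then the turn, a rotation vector about the tool's x, y, z in rad, then the closure, from -1 (fully open) to 1 (shut). In form: [tx, ty, tz, ax, ay, az, hand, tx, ty, tz, ax, ay, az, hand, ...]. A call has 1 to 10 rows; each row shifts and turns the commanded pose from where the row before left it, along the tool's axes as they then stand; what a row does not reach is not made up. A row lasts 1/8 s, in which the tool goes at most 62.5 mm and 10.7 degrees, less where a joint would pass 70% of its speed; a pose out of reach is approached as far as the arm can. A call is refused whole if a number of a shift passes 0.0625 or a number of a turn 0.188, either way. A call with a gripper value outside its range is refused whole. The fingers move at their own pace and stop on an object; the grip force is fixed at half the most. Time passes only in rows, so rows that do not move let the fingers close. It gives the time, the measured TCP pose, the force, the opening and the grip force at its end, in the units of the state.
- r.read_state(): the state, without advancing time (a new reading comes with each control period).
- vision.read_camera(name): name is "side" or "top"; returns a dict with "frame" (384x512x3 uint8, red, green, blue), "fovy" (degrees; the focal length in pixels is half the picture's height over the tangent of half this angle, whatever the lens; pixels are square), "cx", "cy" (the principal point, pixels), "origin" and "orientation" of the camera in the world. Camera axes: x right, y up, looking along -z (the intrinsics and any distortion apply to the point x, -y, -z); pixel columns grow to the right and rows downward; lengths in m; the calibration is good to about 2 mm. A picture is of the moment at which its call begins. There is no depth.
- job.sign_off(): hands the job in; it is judged then, once.
The state is a dict: "time_s": time; "joints": joint angles; "qvel": joint speeds; "effort": joint torques, N m; "ee_pos": TCP position; "tool_rot": TCP orientation; "wrist_force": force on the tool from outside, world axes, zero at the start; "moment": the same for the moment, N m; "finger_gap": finger opening in m; "grasp_force": force on a finger pad.
Only numpy, scipy, OpenCV 4.12 (cv2) and the standard library are available. Lean on these libraries where they do the work, as an engineer would, in place of code of your own. Each camera call takes 0.05 s, during which the arm holds its last target. There are 200 camera calls.

## Working session

There is one attempt and no reset: what is moved stays moved. The work goes in short steps, Python scripts to look and compute and a tool call to move; the robot and the scene stay as the last step left them, time stands still between calls to the robot, and variables do not carry over. Pictures are saved under pics/ and viewed, at most 10 in all, crops included, and the job is handed in when it is done.

Besides the shell and the picture viewer there is one more tool, called after "Call:" as a command line: name --argument value ..., lists and objects as JSON in quotes. servo_tool: Moves the arm, as the interface text tells. Its arguments: {"type":"object","properties":{"moves":{"type":"array","items":{"type":"number"}}},"required":["moves"]}

```bash
mkdir -p pics; ls; python3 - <<'E'
from rig import r,vision,job
import cv2,numpy as np
for n in ("side","top"):
    d=vision.read_camera(n); cv2.imwrite(f"pics/{n}0.png",d["frame"][:,:,::-1])
    print({k:v for k,v in d.items() if k!="frame"})
print(r.read_state())
E
```

```text
pics
{'fovy': 52.647951558596404, 'cx': 258.65415513977507, 'cy': 187.27187651424362, 'origin': array([0.34573471, 0.97794873, 0.93804227]), 'orientation': array([-0.07537808, -0.04276676,  0.42900114,  0.89913691])}
{'fovy': 47.151931230067916, 'cx': 258.7872409981645, 'cy': 194.92735573858604, 'origin': array([0.30498746, 0.00492117, 1.22011802]), 'orientation': array([-0.70137096, -0.06185687,  0.06557168,  0.70707345])}
{'time_s': 0.1, 'joints': array([-1.34240784e+00,  3.53603351e-01,  1.63406634e+00, -3.30615154e-06,
        1.15521765e+00, -2.38103176e-03]), 'qvel': array([-2.80606667e-05, -2.37463639e-03, -1.42564799e-03, -9.57751228e-04,
       -1.61705810e-04, -3.63947624e-04]), 'effort': array([-8.80204334e-04, -5.94907880e+01, -3.34930050e+01,  6.98700221e-02,
        1.83470099e-02, -2.30881801e-05]), 'ee_pos': array([ 0.1428678 , -0.60801209,  0.23892066]), 'tool_rot': array([-6.43041687e-04,  9.93350276e-01,  1.15129539e-01, -7.44986517e-05]), 'wrist_force': array([-0.45471717,  0.07305878,  0.37572168]), 'moment': array([-0.0005255 ,  0.00442528, -0.01839713]), 'grasp_force': 0.0, 'finger_gap': 0.09207089700409715}
```

View pics/side0.png

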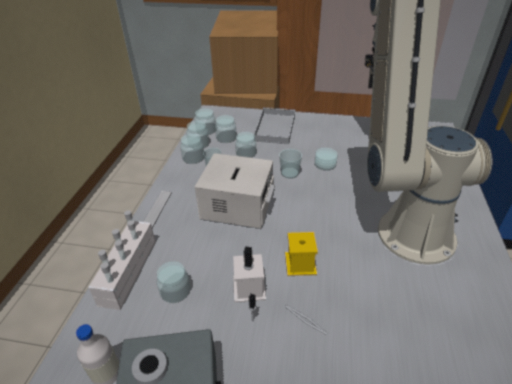

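View pics/top0.png

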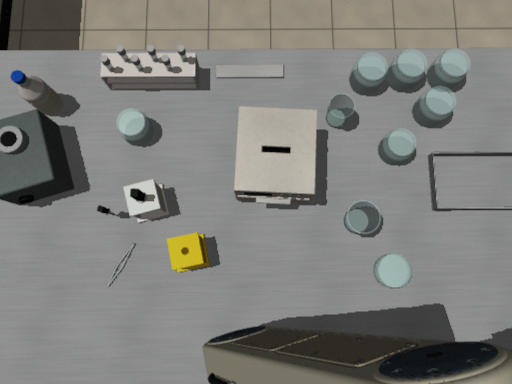

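Side view: the white stand with its pin is at (249,270), handle at (248,257); a small look-alike pin is at (252,302); a yellow stand is at (302,255); the warmer slot is at (235,173). Top view: pin handle (139,195), small look-alike (104,210), yellow stand (187,252), slot (276,150). Candidates for the pin are the handle in the white stand and the small pin by (104,210); I choose the larger one, in the white stand, and check it in a close crop.

```bash
cat > h.py <<'E'
import numpy as np,cv2
from rig import r,vision,job
from scipy.spatial.transform import Rotation as R
def cam(n):
    d=vision.read_camera(n); d["f"]=192/np.tan(np.radians(d["fovy"]/2)); q=d["orientation"]
    d["R"]=R.from_quat([q[1],q[2],q[3],q[0]]).as_matrix(); return d
def ray(d,u,v):
    return d["R"]@np.array([(u-d["cx"])/d["f"],-(v-d["cy"])/d["f"],-1.])
def plane(d,u,v,z):
    w=ray(d,u,v); o=d["origin"]; return o+w*(z-o[2])/w[2]
def proj(d,p):
    c=d["R"].T@(np.array(p)-d["origin"]); return np.array([d["cx"]+d["f"]*c[0]/-c[2], d["cy"]-d["f"]*c[1]/-c[2]])
def crop(d,u0,v0,w,h,k): return cv2.resize(d["frame"][v0:v0+h,u0:u0+w,::-1],None,fx=k,fy=k,interpolation=cv2.INTER_CUBIC)
E
python3 - <<'E'
from h import *
T=cam("top");S=cam("side")
a=crop(T,90,165,80,60,5);b=crop(S,215,235,80,60,5)
c=crop(T,230,95,100,75*4//3//1,4)[:300];e=crop(S,190,150,100,75,4)
cv2.imwrite("pics/c1.png",np.vstack([np.hstack([a,b]),np.hstack([c,e])]))
# slot: dark blob in the warmer's top
for n,d,(u0,v0,w,h) in (("top",T,(255,140,42,22)),("side",S,(225,162,22,24))):
    g=d["frame"][v0:v0+h,u0:u0+w].max(2); m=(g<90).astype(np.uint8)
    k,l,st,ce=cv2.connectedComponentsWithStats(m); i=1+st[1:,4].argmax()
    pts=np.argwhere(l==i)[:,::-1]+[u0,v0]
    rc=cv2.minAreaRect(pts.astype(np.float32)); print(n,st[i],rc)
    print(plane(d,*rc[0],.15),[plane(d,*p,.15)[:2].round(4) for p in cv2.boxPoints(rc)])
# stand top / handle
d=T
g=d["frame"][175:230,115:175]; m=(g.min(2)>170).astype(np.uint8)
k,l,st,ce=cv2.connectedComponentsWithStats(m); i=1+st[1:,4].argmax()
cs,_=cv2.findContours((l==i).astype(np.uint8),0,2); rc=cv2.minAreaRect(np.vstack(cs)+np.array([115,175])); print("stand",st[i],rc)
print(plane(d,*rc[0],.1),[plane(d,*p,.1)[:2].round(4) for p in cv2.boxPoints(rc)])
E
```

```text
top [  7   6  28   7 161] ((275.49847412109375, 149.02769470214844), (27.291250228881836, 5.54700231552124), 3.1798300743103027)
[ 0.61748578 -0.04468657  0.15      ] [array([ 0.6125, -0.0099]), array([ 0.627 , -0.0108]), array([ 0.6225, -0.0795]), array([ 0.608 , -0.0785])]
side [ 7  7  7 10 35] ((234.81898498535156, 173.42242431640625), (3.1513547897338867, 10.635822296142578), 23.198589324951172)
[ 0.6158925 -0.0424495  0.15     ] [array([ 0.6224, -0.0174]), array([ 0.6206, -0.0737]), array([ 0.6092, -0.0682]), array([ 0.6113, -0.0123])]
stand [  8   4  37  36 669] ((140.9705810546875, 196.88235473632812), (29.831880569458008, 31.044557571411133), 75.96376037597656)
[0.50652437 0.30245613 0.1       ] [array([0.5351, 0.352 ]), array([0.5545, 0.2746]), array([0.4782, 0.2534]), array([0.4593, 0.3299])]
```

View pics/c1.png

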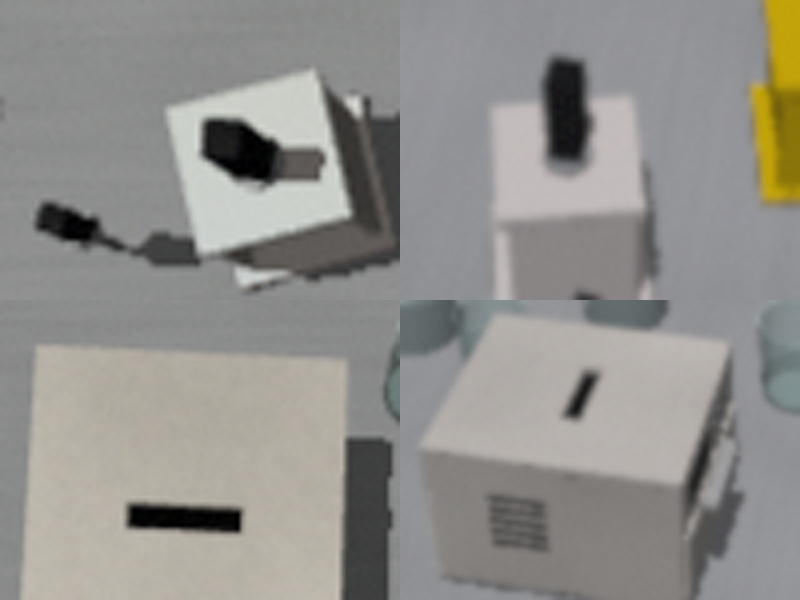

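The crop confirms it: the thick black handle, collar at crop (250,175), stands in the white stand; the small pin at crop (65,222) is the look-alike. Next I measure the handle, the yaw angles and the slot's brightness profile.

```bash
python3 - <<'E'
from h import *
fs=[cam("top") for _ in range(6)];T=fs[0];S=cam("side")
A=np.mean([f["frame"].astype(float) for f in fs],0)
np.set_printoptions(linewidth=200,suppress=True,precision=4)
print("slot rows 144-154, cols 258-293"); print(A[144:155,258:294].mean(2).round().astype(int))
# handle: black blob
def blob(fr,u0,v0,w,h,t):
    m=(fr[v0:v0+h,u0:u0+w].max(2)<t).astype(np.uint8)
    k,l,st,ce=cv2.connectedComponentsWithStats(m); i=1+st[1:,4].argmax()
    c=max(cv2.findContours((l==i).astype(np.uint8),0,2)[0],key=cv2.contourArea)+np.array([u0,v0]); return c[:,0],l==i,st[i]
c,m,st=blob(A,120,180,40,30,75);print("top handle",c.tolist())
c2,m2,st2=blob(S["frame"],235,240,25,32,75);print("side handle",c2.tolist())
# corners warmer top face
for p in ((239.3,108.8),(316.7,112.3)): print("warmer back corner",plane(T,*p,.15))
for p in ((313-0,103),): pass
for n,p in (("-y back?",(190+123/4-25,150+17/4)),):pass
# stand top corners in side crop
for p in ((492,104),(632,97),(642,210),(496,222)): print("stand side",plane(S,215+(p[0]-400)/5,235+p[1]/5,.1))
for p in ((166,106),(315,69),(352,215),(203,256)): print("stand top",plane(T,90+p[0]/5,165+p[1]/5,.1))
print("handle top centre guess", plane(T,90+225/5,165+142/5,.17), "collar side",plane(S,215+(568-400)/5,235+160/5,.106))
print("side handle top",plane(S,215+(565-400)/5,235+66/5,.17))
E
```

```text
slot rows 144-154, cols 258-293
[[178 178 177 177 175 174 173 173 173 175 174 174 174 175 174 173 172 172 173 173 173 173 173 173 173 173 172 172 171 170 170 169 171 172 172 173]
 [177 177 177 161 142 136 134 134 134 145 149 149 150 150 158 162 164 164 166 169 170 170 169 168 168 172 172 171 171 170 170 168 170 172 171 172]
 [179 177 177 141  81  58  57  59  60  76  80  79  80  82  92 101 102 102 106 115 118 117 116 119 121 131 133 134 133 133 143 146 158 169 171 173]
 [178 177 178 134  52   4   5   6   7   9   6   8   8  14  15  15  15  16  22  32  36  35  35  42  44  54  57  57  58  59  73  78 118 161 172 173]
 [177 177 177 134  53   3   3   3   4   4   4   4   4   4   4   4   4   4   3   4   4   2   3   3   4   3   4   4   7   9   8   9 101 160 173 174]
 [176 177 179 133  54   3   3   3   4   3   4   4   5   1   3   2   3   3   4   3   3   3   4   3   3   3   3   5   3   4   4   3 113 164 175 175]
 [176 177 178 123  44   6   5   5   4   8  10   6   4   3   4   6   2   2   4   1   2   4   6   6   5   5   4   2   6   5   4   3 118 165 174 174]
 [177 177 178 130  70  53  34  23  23  
[... 758 characters left out ...]
, 189]]
side handle [[246, 247], [245, 248], [245, 249], [244, 250], [244, 255], [245, 256], [245, 265], [246, 266], [250, 266], [250, 265], [251, 264], [251, 261], [252, 260], [252, 259], [251, 258], [251, 249], [249, 247]]
warmer back corner [0.725  0.0465 0.15  ]
warmer back corner [ 0.7142 -0.1517  0.15  ]
stand side [0.552  0.2721 0.1   ]
stand side [0.4748 0.2542 0.1   ]
stand side [0.4563 0.3313 0.1   ]
stand side [0.5317 0.3518 0.1   ]
stand top [0.535  0.3496 0.1   ]
stand top [0.5541 0.2731 0.1   ]
stand top [0.4771 0.2514 0.1   ]
stand top [0.4564 0.327  0.1   ]
handle top centre guess [0.5026 0.2987 0.17  ] collar side [0.5008 0.3093 0.106 ]
side handle top [0.5025 0.2992 0.17  ]
```

```bash
cat >> h.py <<'E'
def yaw(): 
    q=r.read_state()["tool_rot"]; X=R.from_quat([q[1],q[2],q[3],q[0]]).as_matrix(); return X
def plan(p,yw,n,hand,start=None):
    "straight world line with even yaw change: prints n rows (tool assumed vertical)"
    s=r.read_state(); X=yaw(); y0=np.arctan2(X[1,0],X[0,0]); d=(np.array(p)-(s["ee_pos"] if start is None else start))/n
    da=((np.radians(yw)-y0+np.pi)%(2*np.pi)-np.pi)/n
    for i in range(n):
        a=y0+da*i; c,q=np.cos(a),np.sin(a)
        print([round(float(v),4) for v in (d[0]*c+d[1]*q,d[0]*q-d[1]*c,-d[2],0,0,-da,hand)],end=",\n")
    print("tilt",X[:,2].round(4),"yaw",np.degrees(y0).round(2),"pos",s["ee_pos"].round(4),"t",s["time_s"],"F",s["wrist_force"].round(2),"gap",s["finger_gap"].round(4),"j",s["joints"].round(2))
E
python3 -c "
from h import *
plan([.5025,.299,.25],83,20,-1)"
```

```text
[0.0279, -0.0401, -0.0005, 0.0, 0.0, -0.0609, -1.0],
[0.0303, -0.0383, -0.0005, 0.0, 0.0, -0.0609, -1.0],
[0.0325, -0.0364, -0.0005, 0.0, 0.0, -0.0609, -1.0],
[0.0347, -0.0343, -0.0005, 0.0, 0.0, -0.0609, -1.0],
[0.0367, -0.0321, -0.0005, 0.0, 0.0, -0.0609, -1.0],
[0.0386, -0.0299, -0.0005, 0.0, 0.0, -0.0609, -1.0],
[0.0403, -0.0275, -0.0005, 0.0, 0.0, -0.0609, -1.0],
[0.0419, -0.0249, -0.0005, 0.0, 0.0, -0.0609, -1.0],
[0.0434, -0.0223, -0.0005, 0.0, 0.0, -0.0609, -1.0],
[0.0447, -0.0197, -0.0005, 0.0, 0.0, -0.0609, -1.0],
[0.0458, -0.0169, -0.0005, 0.0, 0.0, -0.0609, -1.0],
[0.0467, -0.0141, -0.0005, 0.0, 0.0, -0.0609, -1.0],
[0.0475, -0.0112, -0.0005, 0.0, 0.0, -0.0609, -1.0],
[0.0481, -0.0083, -0.0005, 0.0, 0.0, -0.0609, -1.0],
[0.0485, -0.0054, -0.0005, 0.0, 0.0, -0.0609, -1.0],
[0.0487, -0.0024, -0.0005, 0.0, 0.0, -0.0609, -1.0],
[0.0488, 0.0006, -0.0005, 0.0, 0.0, -0.0609, -1.0],
[0.0487, 0.0035, -0.0005, 0.0, 0.0, -0.0609, -1.0],
[0.0484, 0.0065, -0.0005, 0.0, 0.0, -0.0609, -1.0],
[0.0479, 0.0094, -0.0005, 0.0, 0.0, -0.0609, -1.0],Traceback (most recent call last):
  File "<string>", line 3, in <module>
    plan([.5025,.299,.25],83,20,-1)
    ~~~~^^^^^^^^^^^^^^^^^^^^^^^^^^^
  File "h.py", line 23, in plan
    print("tilt",X[:,2].round(4),"yaw",np.degrees(y0).round(2),"pos",s["ee_pos"].round(4),"t",s["time_s"],"F",s["wrist_force"].round(2),"gap",s["finger_gap"].round(4),"j",s["joints"].round(2))
                                                                                                                                              ^^^^^^^^^^^^^^^^^^^^^
AttributeError: 'float' object has no attribute 'round'
```

Call:
servo_tool --moves '[0.028,-0.04,0,0,0,-0.061,-1,0.03,-0.038,0,0,0,-0.061,-1,0.033,-0.036,0,0,0,-0.061,-1,0.035,-0.034,0,0,0,-0.061,-1,0.037,-0.032,0,0,0,-0.061,-1,0.039,-0.03,0,0,0,-0.061,-1,0.04,-0.027,0,0,0,-0.061,-1,0.042,-0.025,0,0,0,-0.061,-1,0.043,-0.022,0,0,0,-0.061,-1,0.045,-0.02,0,0,0,-0.061,-1]'

```text
time_s: 1.8
ee_pos: [0.3244, -0.1543, 0.2399]
tool_rot: [0.0, 0.913, 0.409, 0.0]
wrist_force: [1.5, -0.8, 0.5]
finger_gap: 0.0915
grasp_force: 0.0
```

```bash
sed -i 's/s\["finger_gap"\].round(4)/round(s["finger_gap"],4)/' h.py; python3 -c "
from h import *
plan([.5025,.299,.25],83,11,-1)"
```

```text
[0.0415, -0.0153, -0.0009, 0.0, 0.0, -0.0551, -1.0],
[0.0423, -0.013, -0.0009, 0.0, 0.0, -0.0551, -1.0],
[0.043, -0.0107, -0.0009, 0.0, 0.0, -0.0551, -1.0],
[0.0435, -0.0083, -0.0009, 0.0, 0.0, -0.0551, -1.0],
[0.0439, -0.0059, -0.0009, 0.0, 0.0, -0.0551, -1.0],
[0.0441, -0.0035, -0.0009, 0.0, 0.0, -0.0551, -1.0],
[0.0443, -0.001, -0.0009, 0.0, 0.0, -0.0551, -1.0],
[0.0442, 0.0014, -0.0009, 0.0, 0.0, -0.0551, -1.0],
[0.0441, 0.0038, -0.0009, 0.0, 0.0, -0.0551, -1.0],
[0.0438, 0.0063, -0.0009, 0.0, 0.0, -0.0551, -1.0],
[0.0434, 0.0087, -0.0009, 0.0, 0.0, -0.0551, -1.0],
tilt [ 1.1e-03 -5.0e-04 -1.0e+00] yaw 48.27 pos [ 0.3244 -0.1543  0.2399] t 1.8 F [ 1.49 -0.82  0.48] gap 0.0915 j [-0.45 -0.09  2.15  0.    1.08  0.28]
```

Call:
servo_tool --moves '[0.0415,-0.015,0,0,0,-0.055,-1,0.042,-0.013,0,0,0,-0.055,-1,0.043,-0.011,0,0,0,-0.055,-1,0.0435,-0.008,0,0,0,-0.055,-1,0.044,-0.006,0,0,0,-0.055,-1,0.044,-0.0035,0,0,0,-0.055,-1,0.044,-0.001,0,0,0,-0.055,-1,0.044,0.0015,0,0,0,-0.055,-1,0.044,0.004,0,0,0,-0.055,-1,0.044,0.006,0,0,0,-0.055,-1]'

```text
time_s: 3.05
ee_pos: [0.487, 0.2568, 0.2397]
tool_rot: [0.0, 0.767, 0.641, 0.0]
wrist_force: [0.1, -0.3, -0.2]
finger_gap: 0.0919
grasp_force: 0.0
```

```bash
python3 -c "
from h import *
plan([.5025,.299,.24],83,2,-1)"
```

```text
[0.0221, 0.0039, -0.0002, 0.0, 0.0, -0.0279, -1.0],
[0.022, 0.0045, -0.0002, 0.0, 0.0, -0.0279, -1.0],
tilt [ 4.e-04  0.e+00 -1.e+00] yaw 79.8 pos [0.487  0.2568 0.2397] t 3.05 F [ 0.09 -0.35 -0.21] gap 0.0919 j [ 0.48  0.24  1.79 -0.    1.11  0.66]
```

Call:
servo_tool --moves '[0.022,0.004,0,0,0,-0.028,-1,0.022,0.0045,0,0,0,-0.028,-1,0,0,0.03,0,0,0,-1,0,0,0.03,0,0,0,-1,0,0,0.03,0,0,0,-1,0,0,0,0,0,0,-1]'

```text
time_s: 3.8
ee_pos: [0.5009, 0.2961, 0.1478]
tool_rot: [-0.0, 0.75, 0.662, -0.002]
wrist_force: [-0.6, 0.1, 0.1]
finger_gap: 0.092
grasp_force: 0.0
```

```bash
python3 - <<'E'
from h import *
S=cam("side");T=cam("top")
cv2.imwrite("pics/c2.png",np.hstack([crop(T,100,165,80,60,5),crop(S,215,225,80,60,5)]))
plan([.5025,.299,.146],83,1,-1)
print(proj(S,r.read_state()["ee_pos"]),proj(T,r.read_state()["ee_pos"]))
E
```

```text
[0.0018, -0.0003, 0.0044, 0.0, 0.0, -0.0021, -1.0],
tilt [ 3.e-04  1.e-04 -1.e+00] yaw 82.88 pos [0.5026 0.2972 0.1504] t 3.9 F [ 0.35 -0.75  0.39] gap 0.0918 j [ 0.53  0.39  1.8  -0.    0.95  0.66]
[248.33760954 252.63007532] [137.76278199 194.86939301]
```

View pics/c2.png

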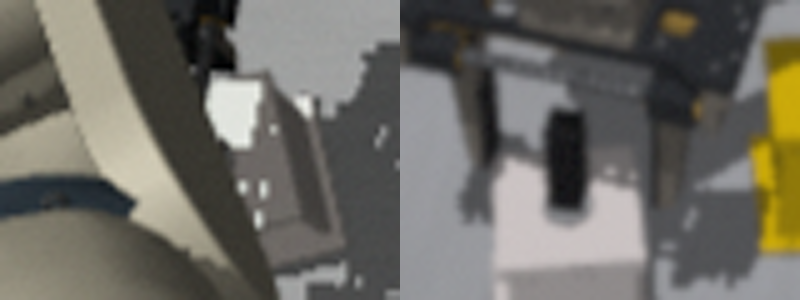

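The side crop shows the handle (crop 567,155) standing between the open fingers (crop 480 and 670). I lower 4 mm and close.

Call:
servo_tool --moves '[0.002,0,0.004,0,0,0,-1,0,0,0,0,0,0,1,0,0,0,0,0,0,1,0,0,0,0,0,0,1,0,0,0,0,0,0,1,0,0,0,0,0,0,1]'

```text
time_s: 4.65
ee_pos: [0.5024, 0.2993, 0.1456]
tool_rot: [-0.0, 0.75, 0.662, -0.0]
wrist_force: [0.0, 0.3, -0.3]
finger_gap: 0.0442
grasp_force: 0.0
```

Call:
servo_tool --moves '[0,0,0,0,0,0,1,0,0,0,0,0,0,1,0,0,0,0,0,0,1,0,0,0,0,0,0,1]'

```text
time_s: 5.15
ee_pos: [0.5025, 0.2993, 0.1456]
tool_rot: [0.0, 0.75, 0.662, 0.0]
wrist_force: [-0.1, -0.5, -0.5]
finger_gap: 0.0197
grasp_force: 30.0
```

Call:
servo_tool --moves '[0,0,-0.03,0,0,0,1,0,0,-0.05,0,0,0,1,0,0,-0.05,0,0,0,1,0,0,-0.05,0,0,0,1]'

```text
time_s: 5.65
ee_pos: [0.5021, 0.2991, 0.327]
tool_rot: [-0.0, 0.75, 0.662, -0.0]
wrist_force: [1.2, -0.1, -1.2]
finger_gap: 0.0199
grasp_force: 30.0
```

```bash
python3 -c "
from h import *
plan([.6165,-.0445,.325],86.9,8,1)"
```

```text
[-0.0409, 0.0195, 0.0003, 0.0, 0.0, -0.0087, 1.0],
[-0.041, 0.0191, 0.0003, 0.0, 0.0, -0.0087, 1.0],
[-0.0412, 0.0188, 0.0003, 0.0, 0.0, -0.0087, 1.0],
[-0.0413, 0.0184, 0.0003, 0.0, 0.0, -0.0087, 1.0],
[-0.0415, 0.0181, 0.0003, 0.0, 0.0, -0.0087, 1.0],
[-0.0417, 0.0177, 0.0003, 0.0, 0.0, -0.0087, 1.0],
[-0.0418, 0.0173, 0.0003, 0.0, 0.0, -0.0087, 1.0],
[-0.042, 0.017, 0.0003, 0.0, 0.0, -0.0087, 1.0],
tilt [-4.e-04 -1.e-04 -1.e+00] yaw 82.9 pos [0.5021 0.2991 0.327 ] t 5.65 F [ 1.23 -0.11 -1.15] gap 0.0199 j [0.53 0.22 1.62 0.   1.3  0.66]
```

Call:
servo_tool --moves '[-0.041,0.0195,0,0,0,-0.0087,1,-0.041,0.019,0,0,0,-0.0087,1,-0.041,0.019,0,0,0,-0.0087,1,-0.0415,0.0185,0,0,0,-0.0087,1,-0.0415,0.018,0,0,0,-0.0087,1,-0.0415,0.0175,0,0,0,-0.0087,1,-0.042,0.017,0,0,0,-0.0087,1,-0.042,0.017,0,0,0,-0.0087,1,0,0,0.03,0,0,0,1,0,0,0,0,0,0,1]'

```text
time_s: 6.9
ee_pos: [0.6148, -0.0448, 0.2932]
tool_rot: [-0.002, 0.726, 0.687, -0.002]
wrist_force: [-0.7, -0.2, -0.8]
finger_gap: 0.02
grasp_force: 30.0
```

```bash
python3 - <<'E'
from h import *
S=cam("side");T=cam("top")
plan([.6165,-.0445,.290],86.9,1,1)
p=r.read_state()["ee_pos"]-[0,0,.1306]
print("tip proj side",proj(S,p),"top",proj(T,p))
for n in ([.6165,-.0445,.15],): print("slot proj",proj(S,n),proj(T,n))
cv2.imwrite("pics/c3.png",np.hstack([crop(T,235,110,80,90,5),crop(S,195,120,80,90,5)]))
E
```

```text
[-0.0004, 0.0003, 0.0058, 0.0, 0.0, -0.0, 1.0],
tilt [-7.e-04  2.e-04 -1.e+00] yaw 86.9 pos [ 0.6162 -0.0441  0.2958] t 7.0 F [-0.17  0.51 -0.62] gap 0.0199 j [-0.07  0.3   1.59  0.    1.26 -0.02]
tip proj side [234.6119183  169.50282732] top [275.52130546 147.80758805]
slot proj [234.77663957 173.04678982] [275.43046361 149.40563946]
```

View pics/c3.png

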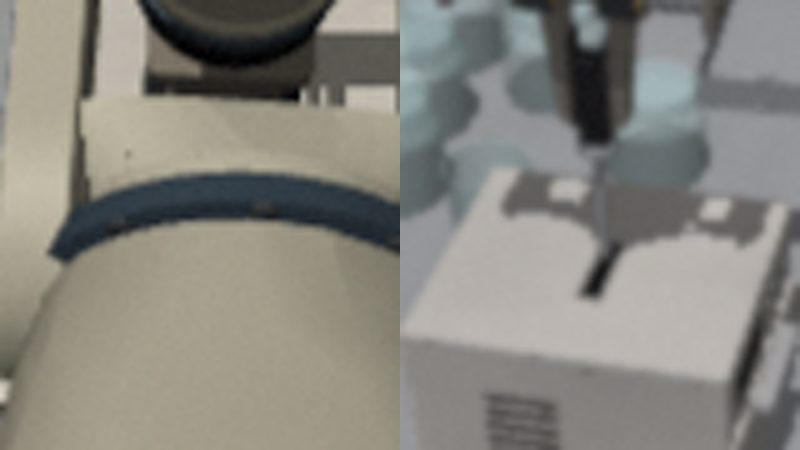

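```bash
python3 - <<'E'
from h import *
F=[cam("side") for _ in range(3)];S=F[0]; A=np.mean([f["frame"].astype(float).mean(2) for f in F],0)
np.set_printoptions(linewidth=200)
p=r.read_state()["ee_pos"]
for o in (.1306,.12,.1,.08,.06,.045,.03,.0): print(o,proj(S,p-[0,0,o]).round(2))
print(np.arange(226,246));
for v in range(138,182): print(v,A[v,226:246].round().astype(int))
E
```

```text
0.1306 [234.4  169.28]
0.12 [234.24 166.73]
0.1 [233.93 161.83]
0.08 [233.61 156.84]
0.06 [233.28 151.75]
0.045 [233.03 147.86]
0.03 [232.78 143.91]
0.0 [232.27 135.84]
[226 227 228 229 230 231 232 233 234 235 236 237 238 239 240 241 242 243 244 245]
138 [ 84  74  51  32  23  24  26  22  23  35  57  73  79  78  93 142 169 175 175 176]
139 [ 85  76  54  32  23  22  22  22  23  34  57  75  80  77  95 145 169 175 175 175]
140 [ 86  76  55  35  24  22  23  23  24  33  54  74  80  77  96 145 167 172 173 173]
141 [ 87  77  58  35  24  23  21  20  25  35  52  74  79  79  99 142 160 164 165 165]
142 [ 98  84  61  38  27  23  23  22  23  31  52  73  80  85 111 142 153 156 156 156]
143 [121 103  78  51  31  23  24  23  23  27  49  74  85 102 133 150 152 151 152 152]
144 [141 130 109  81  49  28  23  22  23  29  50  82 103 127 151 158 154 152 149 148]
145 [149 146 137 111  68  35  23  23  25  25  54  95 125 147 159 160 156 152 148 144]
146 [150 150 145 122  76  38  26  25  23  29  57  99 134 150 152 150 143 141 141 138]
147 [150 150 145 124  82  54  46  46  40  50  72  95 122 133 132 130 129 13
[... 2234 characters left out ...]
180 180 180]
174 [179 179 179 179 178 168 132  81  40  27  71 129 167 179 181 181 180 180 180 180]
175 [180 179 180 179 176 157 111  59  28  40  94 151 175 181 181 181 181 180 180 180]
176 [179 180 180 178 169 139  88  42  24  64 122 165 180 181 181 181 182 181 180 180]
177 [179 179 179 176 158 115  65  31  34  88 149 176 182 183 182 181 182 181 181 181]
178 [180 180 179 173 146 102  65  50  62 112 161 180 183 183 182 182 182 182 182 182]
179 [179 181 180 174 153 130 115 103 109 143 172 181 183 183 182 183 182 182 182 182]
180 [180 181 182 179 175 170 165 155 154 170 180 182 183 182 183 183 182 182 182 182]
181 [180 181 182 181 181 181 180 177 177 180 182 182 183 183 183 183 182 182 183 182]
```

```bash
python3 - <<'E'
from h import *
S=cam("side")
a=np.radians(-3.1); Y=np.array([-np.sin(a),np.cos(a),0]);X=np.array([np.cos(a),np.sin(a),0])
c=np.array([.6165,-.0445,.15])
for t in (-.036,-.018,0,.018,.036): print(t,*[proj(S,c+t*Y+s*X).round(2) for s in (-.008,0,.008)])
E
```

```text
-0.036 [239.84 167.23] [237.6  166.94] [235.38 166.66]
-0.018 [238.46 170.25] [236.2  169.96] [233.96 169.67]
0 [237.05 173.34] [234.78 173.05] [232.51 172.75]
0.018 [235.62 176.5 ] [233.32 176.19] [231.03 175.89]
0.036 [234.15 179.72] [231.83 179.41] [229.52 179.1 ]
```

Call:
servo_tool --moves '[0,0,0.01,0,0,0,1,0,0,0.005,0,0,0,1,0,0,0.004,0,0,0,1,0,0,0,0,0,0,1]'

```text
time_s: 7.7
ee_pos: [0.6162, -0.0444, 0.2761]
tool_rot: [-0.0, 0.726, 0.688, -0.0]
wrist_force: [0.9, 0.7, -1.1]
finger_gap: 0.0197
grasp_force: 30.0
```

Tip is now about 4 mm inside the slot with no contact. I keep lowering.

Call:
servo_tool --moves '[0,0,0.01,0,0,0,1,0,0,0.01,0,0,0,1,0,0,0.007,0,0,0,1,0,0,0,0,0,0,1]'

```text
time_s: 8.2
ee_pos: [0.6159, -0.0444, 0.2487]
tool_rot: [-0.001, 0.726, 0.688, -0.0]
wrist_force: [0.5, 0.9, -1.0]
finger_gap: 0.02
grasp_force: 30.0
```

Call:
servo_tool --moves '[0,0,0.0025,0,0,0,1,0,0,0.0015,0,0,0,1,0,0,0.0005,0,0,0,1,0,0,0,0,0,0,1]'

```text
time_s: 8.7
ee_pos: [0.6164, -0.0445, 0.2452]
tool_rot: [0.0, 0.726, 0.688, 0.0]
wrist_force: [0.5, 0.5, -1.3]
finger_gap: 0.0197
grasp_force: 30.0
```

Call:
servo_tool --moves '[0,0,0.0007,0,0,0,1,0,0,0.0007,0,0,0,1]'

```text
time_s: 8.95
ee_pos: [0.6165, -0.0445, 0.2442]
tool_rot: [0.0, 0.726, 0.688, 0.0]
wrist_force: [-2.1, 0.8, 4.9]
finger_gap: 0.0193
grasp_force: 30.0
```

Call:
servo_tool --moves '[0,0,0.0005,0,0,0,1,0,0,0,0,0,0,1]'

```text
time_s: 9.2
ee_pos: [0.6165, -0.0444, 0.2435]
tool_rot: [0.0, 0.726, 0.688, 0.0]
wrist_force: [-1.7, -0.7, 5.4]
finger_gap: 0.0201
grasp_force: 30.0
```

Call:
servo_tool --moves '[0,0,0.0005,0,0,0,1,0,0,0.0005,0,0,0,1,0,0,0,0,0,0,1]'

```text
time_s: 9.57
ee_pos: [0.6165, -0.0445, 0.2423]
tool_rot: [0.0, 0.726, 0.688, 0.0]
wrist_force: [-2.0, -0.1, 4.2]
finger_gap: 0.0197
grasp_force: 30.0
```

Call:
servo_tool --moves '[0,0,0.0005,0,0,0,1,0,0,0.0005,0,0,0,1,0,0,0,0,0,0,1]'

```text
time_s: 9.95
ee_pos: [0.6165, -0.0445, 0.2413]
tool_rot: [0.0, 0.726, 0.688, 0.0]
wrist_force: [-0.5, 0.6, 4.7]
finger_gap: 0.0198
grasp_force: 30.0
```

Call:
servo_tool --moves '[0,0,0.001,0,0,0,1,0,0,0.001,0,0,0,1,0,0,0.001,0,0,0,1,0,0,0,0,0,0,1]'

```text
time_s: 10.45
ee_pos: [0.6165, -0.0445, 0.2383]
tool_rot: [0.0, 0.726, 0.688, 0.0]
wrist_force: [-0.7, -0.4, 5.3]
finger_gap: 0.0195
grasp_force: 30.0
```

Call:
servo_tool --moves '[0,0,0.001,0,0,0,1,0,0,0.001,0,0,0,1,0,0,0.001,0,0,0,1,0,0,0.001,0,0,0,1,0,0,0.0005,0,0,0,1,0,0,0,0,0,0,1]'

```text
time_s: 11.2
ee_pos: [0.6166, -0.0445, 0.2338]
tool_rot: [0.0, 0.726, 0.688, 0.0]
wrist_force: [-1.1, 0.2, 5.5]
finger_gap: 0.0196
grasp_force: 30.0
```

Call:
servo_tool --moves '[0,0,0.001,0,0,0,1,0,0,0,0,0,0,1,0,0,0,0,0,0,1,0,0,0,0,0,0,1,0,0,0,0,0,0,1,0,0,0,0,0,0,1,0,0,0,0,0,0,1,0,0,0,0,0,0,1]'

```text
time_s: 12.2
ee_pos: [0.6166, -0.0445, 0.233]
tool_rot: [0.0, 0.726, 0.688, 0.0]
wrist_force: [-1.5, -0.1, 5.8]
finger_gap: 0.0197
grasp_force: 30.0
```

```bash
python3 - <<'E'
from h import *
S=cam("side")
cv2.imwrite("pics/c4.png",crop(S,180,120,130,120,5))
E
```

```text
(no output)
```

View pics/c4.png

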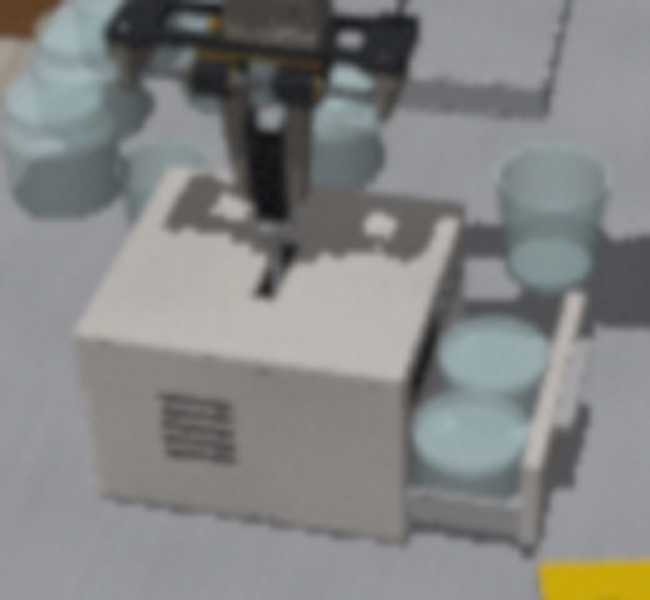

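The tray is out, its front at about crop (560,400) with both jars showing. I lift out and go back to the stand.

Call:
servo_tool --moves '[0,0,-0.015,0,0,0,1,0,0,-0.03,0,0,0,1,0,0,-0.03,0,0,0,1,0,0,-0.02,0,0,0,1,0,0,0,0,0,0,1]'

```text
time_s: 12.88
ee_pos: [0.617, -0.0445, 0.3294]
tool_rot: [0.001, 0.726, 0.688, 0.001]
wrist_force: [0.8, 0.4, -1.8]
finger_gap: 0.0195
grasp_force: 30.0
```

```bash
python3 -c "
from h import *
plan([.503,.2998,.326],82.9,8,1)"
```

```text
[0.0422, -0.0166, 0.0004, 0.0, 0.0, 0.0087, 1.0],
[0.0421, -0.0169, 0.0004, 0.0, 0.0, 0.0087, 1.0],
[0.0419, -0.0173, 0.0004, 0.0, 0.0, 0.0087, 1.0],
[0.0418, -0.0177, 0.0004, 0.0, 0.0, 0.0087, 1.0],
[0.0416, -0.018, 0.0004, 0.0, 0.0, 0.0087, 1.0],
[0.0414, -0.0184, 0.0004, 0.0, 0.0, 0.0087, 1.0],
[0.0413, -0.0187, 0.0004, 0.0, 0.0, 0.0087, 1.0],
[0.0411, -0.0191, 0.0004, 0.0, 0.0, 0.0087, 1.0],
tilt [ 2.6e-03 -2.0e-04 -1.0e+00] yaw 86.88 pos [ 0.617  -0.0445  0.3294] t 12.875 F [ 0.82  0.36 -1.81] gap 0.0195 j [-0.07  0.27  1.55  0.    1.32 -0.02]
```

Call:
servo_tool --moves '[0.042,-0.0165,0,0,0,0.0087,1,0.042,-0.017,0,0,0,0.0087,1,0.042,-0.0175,0,0,0,0.0087,1,0.042,-0.0175,0,0,0,0.0087,1,0.0415,-0.018,0,0,0,0.0087,1,0.0415,-0.0185,0,0,0,0.0087,1,0.0415,-0.0185,0,0,0,0.0087,1,0.041,-0.019,0,0,0,0.0087,1,0,0,0.05,0,0,0,1,0,0,0,0,0,0,1]'

```text
time_s: 14.12
ee_pos: [0.4998, 0.2989, 0.2734]
tool_rot: [-0.001, 0.749, 0.662, -0.004]
wrist_force: [-0.2, -0.5, -1.0]
finger_gap: 0.0196
grasp_force: 30.0
```

```bash
python3 -c "
from h import *
S=cam('side')
plan([.503,.2998,.246],82.9,1,1)
cv2.imwrite('pics/c5.png',crop(S,205,190,90,100,5))"
```

```text
[0.0008, 0.0016, 0.0299, 0.0, 0.0, 0.0002, 1.0],
tilt [-0.0042 -0.0027 -1.    ] yaw 82.91 pos [0.5013 0.2992 0.2759] t 14.175 F [ 0.1   0.22 -0.01] gap 0.0199 j [ 0.54  0.26  1.68 -0.    1.21  0.66]
```

View pics/c5.png

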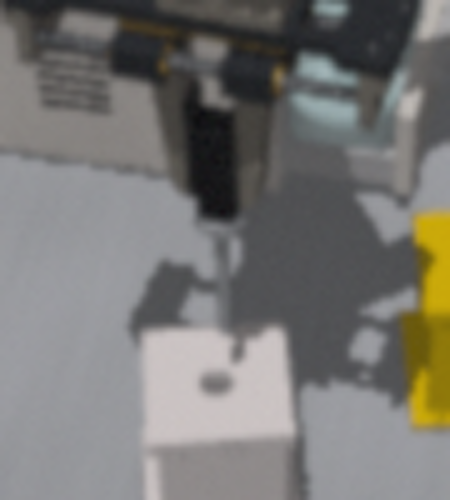

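The pin hangs straight, tip around crop (224,325), above the stand's hole at crop (216,383). I cast that hole pixel to check the target.

```bash
python3 -c "
from h import *
S=cam('side')
print(plane(S,247.8,266.2,.1), proj(S,[.503,.2998,.1]))
plan([.503,.2998,.246],82.9,1,1)
print(proj(S,r.read_state()['ee_pos']-[0,0,.1306]), 'seen',205+222.5/5-.5,190+328/5-.5)"
```

```text
[0.50459968 0.30209786 0.1       ] [248.53221346 265.62591693]
[0.0003, 0.0005, 0.0316, 0.0, 0.0, -0.0003, 1.0],
tilt [-0.0014 -0.001  -1.    ] yaw 82.88 pos [0.5025 0.2996 0.2776] t 14.225 F [ 0.12  1.2  -1.34] gap 0.0198 j [ 0.54  0.26  1.68 -0.    1.21  0.66]
[248.24121493 254.1388829 ] seen 249.0 255.1
```

Call:
servo_tool --moves '[0.0015,0.0015,0.02,0,0,0,1,0,0,0.02,0,0,0,1,0,0,0.012,0,0,0,1,0,0,0.004,0,0,0,1,0,0,0,0,0,0,1]'

```text
time_s: 14.85
ee_pos: [0.5047, 0.3013, 0.2223]
tool_rot: [0.0, 0.75, 0.662, 0.0]
wrist_force: [-0.8, 0.4, -1.3]
finger_gap: 0.0202
grasp_force: 30.0
```

Call:
servo_tool --moves '[0,0,0.02,0,0,0,1,0,0,0.025,0,0,0,1,0,0,0.02,0,0,0,1,0,0,0.006,0,0,0,1,0,0,0.002,0,0,0,1,0,0,0,0,0,0,1]'

```text
time_s: 15.6
ee_pos: [0.5048, 0.3016, 0.1496]
tool_rot: [0.0, 0.75, 0.662, 0.001]
wrist_force: [-0.1, -0.2, -1.1]
finger_gap: 0.0199
grasp_force: 30.0
```

Call:
servo_tool --moves '[0,0,0.0015,0,0,0,1,0,0,0.0015,0,0,0,1,0,0,0.0006,0,0,0,1,0,0,0,0,0,0,1]'

```text
time_s: 16.1
ee_pos: [0.5044, 0.3014, 0.1456]
tool_rot: [0.0, 0.75, 0.662, 0.0]
wrist_force: [-2.2, 0.1, 4.4]
finger_gap: 0.0198
grasp_force: 30.0
```

Collar is seated (light contact at the original height). Release.

Call:
servo_tool --moves '[0,0,-0.0004,0,0,0,1,0,0,0,0,0,0,-1,0,0,0,0,0,0,-1,0,0,0,0,0,0,-1,0,0,0,0,0,0,-1,0,0,0,0,0,0,-1,0,0,0,0,0,0,-1,0,0,0,0,0,0,-1,0,0,0,0,0,0,-1]'

```text
time_s: 17.23
ee_pos: [0.5043, 0.3013, 0.1455]
tool_rot: [-0.0, 0.75, 0.662, 0.0]
wrist_force: [-0.1, -0.8, -1.6]
finger_gap: 0.0917
grasp_force: 0.0
```

Call:
servo_tool --moves '[0,0,-0.02,0,0,0,-1,0,0,-0.03,0,0,0,-1,0,0,-0.04,0,0,0,-1,-0.05,-0.03,-0.02,0,0,0,-1,-0.05,-0.04,0,0,0,0,-1,-0.05,-0.04,0,0,0,0,-1,-0.05,-0.04,0,0,0,0,-1,0,0,0,0,0,0,-1]'

```text
time_s: 18.23
ee_pos: [0.3309, 0.1224, 0.2553]
tool_rot: [-0.0, 0.75, 0.661, -0.0]
wrist_force: [-0.1, 0.4, 0.3]
finger_gap: 0.092
grasp_force: 0.0
```

```bash
python3 -c "
from h import *
S=cam('side')
s=r.read_state();print(s['time_s'],s['ee_pos'],s['wrist_force'])
cv2.imwrite('pics/c6.png',crop(S,180,130,150,200,3))"
```

```text
18.275 [0.33317165 0.12378508 0.25586963] [0.58150055 0.40009661 0.19619603]
```

View pics/c6.png

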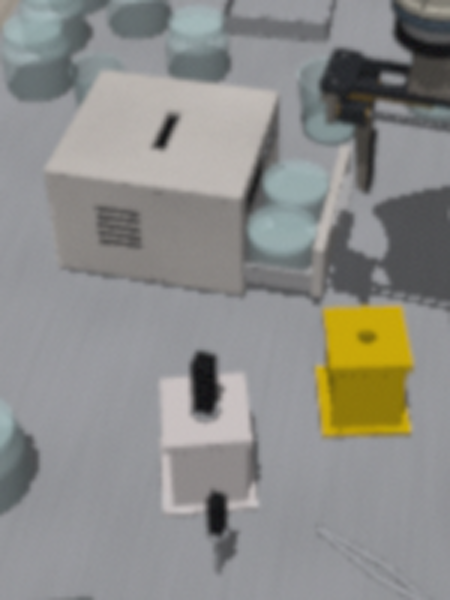

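The pin hangs upright in the white stand (crop 205,385), the tray is out (crop 330,230), the forceps and jars are undisturbed, and the gripper is clear.

```bash
python3 -c "
from rig import job
print(job.sign_off())"
```

```text
the job is handed in; nothing more can be done
None
```

The catch was pressed with about 7 N at most and the tray sprang out; the pin is back hanging upright in the white stand, the glassware and forceps were left alone, and the job was handed in at about 18 s.

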